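# Roll a milling jar up the loading ramp into a jar mill

### The arm

A 6-joint arm with a two-finger parallel gripper is mounted at the origin on the work surface. World frame = base frame: x ahead of the robot, y to its left, z up, the work surface at z = 0. Lengths are in mm, angles in rad, forces in N, time in s.
With the tool pointing down it reaches from about 275 to 750 mm from the base axis. Payload 10.2 kg.
Tool frame: the origin (TCP) lies midway between the tips of the shut fingers; the grasp point (between the pads) lies grip_depth behind it (grip_depth is the distance from the TCP to the grasp point, in mm); z points along the fingers, y is the line along which they close (so a half turn about z gives the same grasp; the last joint's range is limited). The gripper opens to 85 mm and grips with 20 to 120 N. Pads are 22 mm wide; open, the fingers measure 114 mm over their backs; the gripper's body (76 mm by 85 mm) begins 54 mm behind the grasp point. The pads swing forward as they close: fully open they stand 13 mm farther back than shut.
Start: joints at [-1.551, 0.313, 1.498, -0, 1.331, -0.223], TCP at [126.208, -509.61, 231.294] pointing down, gripper open.
Joint ranges: [-2.94, 2.94], [-0.97, 2.17], [0.19, 2.56], [-1.23, 4.37], [0.02, 3.11], [-2.88, 2.88]. Speed limits (rad/s): [2.39, 2.39, 3.01, 3.14, 3.14, 3.14].

### API

Orientations are given as a unit quaternion [w, x, y, z].
In Python, from rig import * gives the robot as it stands.
- The arm moves only by the tool servo_tool, never from a script. Its argument "commands" is a list of rows, each a list of 3 entries, a list of its own where there are three numbers: the gripper command: -1 is fully open, 1 is shut, values between are in proportion, then the shift along the tool's x, y, z in m, then the turn, a rotation vector about the tool's x, y, z in units of 6 degrees (1.0 is 6 degrees). In form: [[grip, [dx, dy, dz], [ax, ay, az]], ...]. A call has 1 to 10 rows; each row shifts and turns the commanded pose from where the row before left it, along the tool's axes as they then stand; what a row does not reach is not made up. A row lasts 1/12 s, in which the tool goes at most 41.7 mm and 7.16 degrees, less where a joint would pass 70% of its speed; a pose out of reach is approached as far as the arm can. A call is refused whole if a number of a shift passes 0.0417 or a number of a turn 1, either way. A call with a gripper value outside its range is refused whole. The fingers move at their own pace and stop on an object; "squeeze" is the grip in N (left out, the last holds). Time passes only in rows, so rows that do not move let the fingers close. It gives the time, the measured TCP pose, the force, the opening and the grip force at its end, in the units of the state.
- sense(): the state, without advancing time (a new reading comes with each control period).
- capture(name): name is "side" or "top" or "wrist"; returns a dict with "pixels" (384x512x3 uint8, red, green, blue), "z_map" (384x512 float32, mm along the optical axis (not along the pixel's ray), 0 where there is no reading), "fx", "fy", "cx", "cy" (pixels), "distortion" ([k1, k2, p1, p2, k3] as OpenCV has them; the pictures are not rectified), "rvec" (rotation vector, rad) and "tvec" (3), from world to camera coordinates, as OpenCV has them; the wrist camera has in their place "T_tool_cam" (4x4, takes a point from camera to tool coordinates, whose origin is the TCP and whose axes are the flange's). Camera axes: x right, y down, z forward; pixel columns grow to the right and rows downward; lengths in mm; the calibration is good to about 2 mm. A picture is of the moment at which its call begins: read the wrist's pose just before it.
- finish_job(): hands the job in; it is judged then, once.
The state is a dict: "time_s": time; "joints": joint angles; "dq": joint speeds; "tau": joint torques, N m; "eef_pos": TCP position; "ee_rot": TCP orientation; "force": force on the tool from outside, world axes, zero at the start; "wrist_torque": the same for the moment, N m; "grip_width": opening from 0.0 (shut) to 1.0 (fully open); "grip_force": force on a finger pad.
Only numpy, scipy, OpenCV 4.12 (cv2) and the standard library are available. Lean on these libraries where they do the work, as an engineer would, in place of code of your own. Each camera call takes 0.05 s, during which the arm holds its last target. There are 200 camera calls.

### The job

Load the jar mill: with the fingertips, push the milling jar that lies on the apron at the foot of the ramp up the ramp until it drops home in the nest between the two rollers, in front of the stop bar. Keep the fingers on it all the way up the ramp, so that it neither rolls back nor runs ahead, and roll it rather than lift it. Leave the jar resting in the nest and do not disturb anything else on the bench.

Things in the scene. Friction and masses are not known exactly. Their poses are not given: they have to be found in the camera images.
- jar: milling jar to load, lying: white ceramic body 64 mm across, -50 to +58 mm along its x axis, blue lid at +x; it rolls freely on two dark rubber tyres 70 mm across, 14 mm wide, 36 mm either side of the middle. About 0.6 to 0.95 kg. Origin: on its axis midway between the tyres, 35 mm above what it rolls on; x along its axis. It starts on the level apron, within 3 degrees of square to the ramp
- ramp: fixed aluminium loading ramp, slope 9.5 degrees, 199 mm long up the slope. Origin: on its surface, middle of its foot, 4 mm above the bench; y up the slope, x level and parallel to the rollers, z normal to the sheet. Side rails at x = -70 and +70 mm stand 12 mm above ramp and apron. Its surface leads smoothly over the top of the first roller
- apron (a point): middle of the level apron's surface, 4 mm above the bench; same yaw as the ramp, y uphill. The apron runs 48 mm to either side along y: uphill it meets the ramp's foot, downhill it ends in a lip 10 mm higher than the apron
- seat (a point): where the jar's origin rests when home: middle of the nest between the two rubber rollers (32 mm across, 50 mm apart, stiff to turn), 67 mm above the bench. x along the rollers, y level, uphill (235 mm level from the ramp's foot), z up. The jar passes over the first roller 25 mm before the seat with its origin 74 mm high, then drops 7 mm into the nest, which holds it
- stop_bar (a point): middle of the steel stop bar behind the rollers, 10 mm thick, parallel to them, 80 mm above the bench and 56 mm uphill of the seat. Blue plates at the roller ends (inner faces 70 mm either side of the middle) stand 58 mm above the bench
- motor (a point): middle of the top of the white motor housing at the rollers' far end, 88 mm above the bench (its knob 102 mm); it measures 90 mm along the rollers by 130 mm; its near side is 80 mm from the middle of the rollers
- spare_jar: a second, identical milling jar (70 mm over its tyres, 110 mm tall) standing upright on the bench on the far side of the ramp; not to be moved. Origin: centre of its underside
- red_bottle: white reagent bottle with a red cap, 52 mm across, 95 mm tall, standing; not to be moved. Origin: centre of its underside
- blue_bottle: white reagent bottle with a blue cap, 60 mm across, 112 mm tall, standing; not to be moved. Origin: centre of its underside
- crucible_tray: grey open tray of white ceramic crucibles, 120 x 160 mm, 30 mm high; not to be moved. Origin: centre of its underside
- tweezers: steel tweezers lying flat, about 125 mm long, on the far side of the apron; not to be moved. Origin: at bench level under the middle
- spoon: sampling spoon lying on the bench; not to be moved. Origin: at bench level under the middle
- beaker: open steel beaker, 72 mm across, 85 mm tall, standing; not to be moved. Origin: centre of its underside

How it is judged (in metres and radians):
On the way, in this order (a step that is already met when the one before it is completed fails the run):
1. the fingers push the jar up the middle of the ramp (y of jar in the frame of ramp between 0.08 and 0.15 m and z of jar in the frame of ramp below 0.042 m and contact force between the fingers and jar above 0.1 N).
2. the jar lies home between the rollers (y of jar in the frame of seat between -0.006 and 0.006 m and z of jar in the frame of seat between -0.005 and 0.005 m and x of jar in the frame of seat between -0.016 and 0.016 m and angle between the x axis of jar and the x axis of seat, either way round below 0.1 rad), for 0.3 s.
At the end, for the whole second after the job is handed in: the jar rests on both rollers: its origin within 6 mm of the seat across the rollers, 5 mm in height and 16 mm along them, its axis within 0.1 rad of the rollers', at rest (below 20 mm/s and 0.4 rad/s) (all of step 2 and linear speed of jar below 0.02 m/s and angular speed of jar below 0.4 rad/s); the robot touches nothing.
It fails at once if the jar is lifted: more than about 13 mm off the apron, ramp or rollers (height (world z) of jar above 0.09 m or (height (world z) of jar above 0.052 m and z of jar in the frame of ramp above 0.048 m)).
It fails at once if the jar, more than 30 mm up the ramp, rolls back or runs ahead on its own: faster than 0.22 m/s with no finger on it (y of jar in the frame of ramp between 0.03 and 0.19 m and linear speed of jar above 0.22 m/s and contact force between the fingers and jar below 0.05 N).
It fails at once if another thing on the bench is moved by more than 15 mm or tipped over (distance of any of spare_jar, red_bottle, blue_bottle, crucible_tray, tweezers, spoon, beaker from where it was at the start of the episode above 0.015 m or angle between any of spare_jar, red_bottle, blue_bottle, crucible_tray, tweezers, spoon, beaker's own z axis and vertical above 0.4 rad).
It also fails if it takes over 42 s, if anything falls off the work surface, if the arm or the gripper's body presses on something with over 40 N, if the wrist force passes 120 N, or if a joint passes its speed limit or range.

## Working session

There is one attempt and no reset: what is moved stays moved. The work goes in short steps, Python scripts to look and compute and a tool call to move; the robot and the scene stay as the last step left them, time stands still between calls to the robot, and variables do not carry over. Pictures are saved under pics/ and viewed, at most 10 in all, crops included, and the job is handed in when it is done.

Besides the shell and the picture viewer there is one more tool, called after "Emit:" in YAML: its name, and indented under it one key for each argument. servo_tool: Moves the arm, as the interface text tells. Its arguments: {"type":"object","properties":{"commands":{"type":"array"},"squeeze":{"type":"number"}},"required":["commands"]}

```bash
mkdir -p pics
cat > h.py <<'E'
from rig import *
import numpy as np, cv2
def save(c,n): cv2.imwrite('pics/'+n,c["pixels"][:,:,::-1])
def world(c):
    K=np.array([[c["fx"],0,c["cx"]],[0,c["fy"],c["cy"]],[0,0,1]])
    v,u=np.mgrid[0:384,0:512]
    p=cv2.undistortPoints(np.stack([u,v],-1).reshape(-1,1,2).astype(float),K,np.array(c["distortion"])).reshape(384,512,2)
    z=c["z_map"][...,None]
    P=np.concatenate([p*z,z],-1)
    R=cv2.Rodrigues(np.array(c["rvec"],float))[0]
    W=(P-np.array(c["tvec"]).reshape(3))@R
    W[c["z_map"]==0]=np.nan
    return W
E
python3 - <<'E'
from h import *
print(sense())
for n in("top","side"):
    c=capture(n); save(c,n+"0.png"); W=world(c); np.save(n+"0.npy",W)
E
```

```text
{'time_s': 0.0, 'joints': array([-1.55137820e+00,  3.13458513e-01,  1.49845231e+00, -2.30154137e-05,
        1.33099880e+00, -2.23381929e-01]), 'dq': array([-0.0002358 , -0.00127234,  0.0021573 ,  0.00015229, -0.00073627,
       -0.00096468]), 'tau': array([ 3.89891080e-03, -4.12270260e+01, -2.59735912e+01,  2.81105980e-05,
        4.24543963e-03,  8.22583047e-06]), 'eef_pos': array([ 126.20775793, -509.33294087,  230.72499175]), 'ee_rot': array([-6.56196496e-04,  9.92639515e-01,  1.21104746e-01,  5.59181337e-05]), 'force': array([ 0.01597467,  0.53860433, -0.25490989]), 'wrist_torque': array([ 0.02108637, -0.05911469, -0.0114833 ]), 'grip_force': 0.0, 'grip_width': 1.0033494293021878}
```

View pics/top0.png

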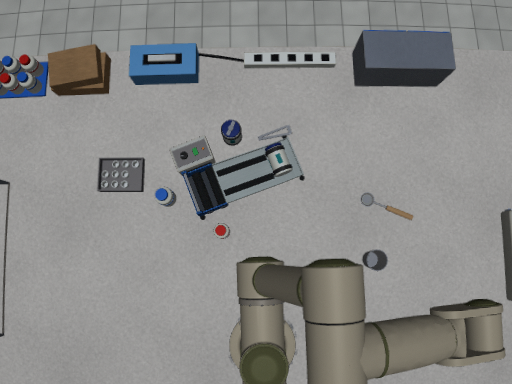

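View pics/side0.png

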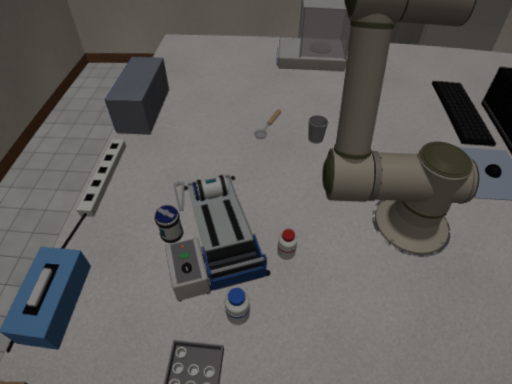

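The top view shows the jar at about (278,158), the ramp running left to the rollers at (205,190), and the motor at (192,153). The area around the path is clear apart from the red bottle at (221,231) and the tweezers at (275,133).

Run:
```python
from h import *
W=np.load("top0.npy")
for n,u,v in[("jar",278,158),("lid",273,149),("jarend",285,170),("apron corner near",301,177),("apron corner far",290,139),("nest",205,190),("motor",192,153),("foot?",262,165),("spare",231,128),("red",221,230),("blue",163,196),("ramp mid",240,175),("bench",330,200),("foot near",203,215)]: print(n,W[v,u].round(1))
c=cv2.imread('pics/top0.png')[120:230,130:320]
cv2.imwrite('pics/crop.png',cv2.resize(c,None,fx=4.2,fy=4.2,interpolation=cv2.INTER_CUBIC))
```

```text
jar [631.7 -65.7  71.5]
lid [663.2 -49.4  72.6]
jarend [589.8 -88.5  70.9]
apron corner near [ 576.8 -150.3    3.2]
apron corner far [ 7.178e+02 -1.156e+02 -5.000e-01]
nest [531.3 187.9  33.6]
motor [650.2 225.3  89. ]
foot? [621.8 -12.1   6.8]
spare [729.4  91.7 107.4]
red [389.2 128.1  94.4]
blue [502.2 316.5 112.2]
ramp mid [584.3  66.2  21.2]
bench [ 493.2 -251.7   -2.2]
foot near [4.473e+02 1.991e+02 1.000e-01]
```

View pics/crop.png

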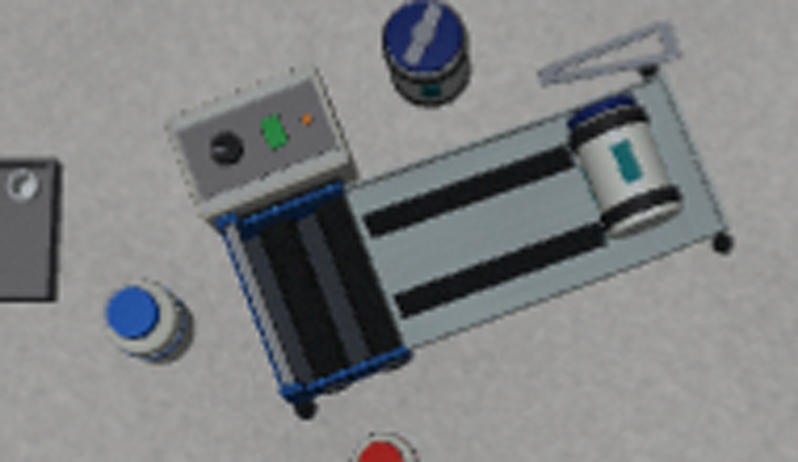

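The crop shows the ramp running lower-left, the jar at the foot with its lid on the far side, the stop bar on the left edge, and the blue end plates. Next I fit the geometry.

Run:
```python
from h import *
W=np.load("top0.npy").reshape(-1,3); I=cv2.imread('pics/top0.png').reshape(-1,3).astype(int)
u,v=[a.ravel() for a in np.meshgrid(np.arange(512),np.arange(384))]
box=(u>180)&(u<310)&(v>130)&(v<220)
# ramp plane
m=box&(W[:,1]>-20)&(W[:,1]<110)&(W[:,2]>5)&(W[:,2]<36)&(abs(W[:,0]-610+(W[:,1])*.35)<50)
P=W[m]; 
for _ in range(4):
    c=np.linalg.lstsq(np.c_[P[:,:2],np.ones(len(P))],P[:,2],rcond=None)[0]
    r=P[:,2]-np.c_[P[:,:2],np.ones(len(P))]@c; P=P[abs(r)<2.5*r.std()]
g=c[:2]; print("ramp",len(P),"slope",np.degrees(np.arctan(np.hypot(*g))),"uphill az",np.degrees(np.arctan2(g[1],g[0])),"std",r.std())
# jar
J=W[box&(W[:,2]>50)&(abs(W[:,0]-630)<70)&(abs(W[:,1]+68)<60)]
d=np.linalg.svd(J[:,:2]-J[:,:2].mean(0))[2][0]; print("jar",len(J),J.mean(0),"axis",np.degrees(np.arctan2(d[1],d[0])),J.min(0),J.max(0))
t=(J[:,:2]-J[:,:2].mean(0))@d; print("ext",t.min(),t.max())
# stop bar
S=W[box&(W[:,2]>68)&(W[:,2]<88)&(W[:,0]<590)&(W[:,1]>150)]
d=np.linalg.svd(S[:,:2]-S[:,:2].mean(0))[2][0]; print("bar",len(S),np.median(S,0),S.mean(0),"axis",np.degrees(np.arctan2(d[1],d[0])),S.min(0),S.max(0))
# side view for cross-check
W2=np.load("side0.npy").reshape(-1,3)
S=W2[(W2[:,2]>74)&(W2[:,2]<84)&(W2[:,0]<600)&(W2[:,0]>440)&(W2[:,1]>150)&(W2[:,1]<260)]
d=np.linalg.svd(S[:,:2]-S[:,:2].mean(0))[2][0];print("bar side",len(S),S.mean(0),np.degrees(np.arctan2(d[1],d[0])),S.min(0),S.max(0))
J=W2[(W2[:,2]>60)&(abs(W2[:,0]-630)<70)&(abs(W2[:,1]+68)<60)]
d=np.linalg.svd(J[:,:2]-J[:,:2].mean(0))[2][0];print("jar side",len(J),J.mean(0),np.degrees(np.arctan2(d[1],d[0])),J.min(0),J.max(0))
```

```text
ramp 972 slope 9.372400272064722 uphill az 109.99762635070893 std 2.560468767644725
jar 529 [632.35023016 -67.00930908  65.21993608] axis -158.91272587975538 [ 576.68223072 -111.10624557   50.19585317] [693.51109062 -25.71487543  79.74228307]
ext -54.50887290326999 51.53758724566219
bar 138 [514.29420445 225.60415791  82.62416885] [515.53856645 227.02877183  82.33472187] axis -158.73824243176085 [443.77256718 193.25931608  68.84856916] [589.68335703 262.62040697  87.87682307]
bar side 129 [516.38810474 232.35064376  81.65794932] 19.80062795322536 [444.70620811 203.81189413  75.60736128] [598.02509234 258.7288759   83.90445643]
jar side 373 [633.0912682  -57.97917416  68.25672331] 20.676764616756028 [581.97838664 -99.8906833   60.16777904] [686.27109743 -25.42320199  76.55134906]
```

Run:
```python
import numpy as np
s=np.array([126.2,-509.3]); t=np.array([650,-135.]); d=(t-s)/20
for i in range(20):
    a=np.radians(13.9+4.8*i)
    print([0.7,[round(d@[np.cos(a),np.sin(a)]/1000,4),round(d@[np.sin(a),-np.cos(a)]/1000,4),0],[0,0,-.8]],end=",")
```

```text
[0.7, [np.float64(0.0299), np.float64(-0.0119), 0], [0, 0, -0.8]],[0.7, [np.float64(0.0308), np.float64(-0.0093), 0], [0, 0, -0.8]],[0.7, [np.float64(0.0315), np.float64(-0.0067), 0], [0, 0, -0.8]],[0.7, [np.float64(0.0319), np.float64(-0.0041), 0], [0, 0, -0.8]],[0.7, [np.float64(0.0322), np.float64(-0.0014), 0], [0, 0, -0.8]],[0.7, [np.float64(0.0322), np.float64(0.0013), 0], [0, 0, -0.8]],[0.7, [np.float64(0.0319), np.float64(0.004), 0], [0, 0, -0.8]],[0.7, [np.float64(0.0315), np.float64(0.0067), 0], [0, 0, -0.8]],[0.7, [np.float64(0.0308), np.float64(0.0093), 0], [0, 0, -0.8]],[0.7, [np.float64(0.0299), np.float64(0.0118), 0], [0, 0, -0.8]],[0.7, [np.float64(0.0288), np.float64(0.0143), 0], [0, 0, -0.8]],[0.7, [np.float64(0.0275), np.float64(0.0167), 0], [0, 0, -0.8]],[0.7, [np.float64(0.0261), np.float64(0.0189), 0], [0, 0, -0.8]],[0.7, [np.float64(0.0244), np.float64(0.021), 0], [0, 0, -0.8]],[0.7, [np.float64(0.0225), np.float64(0.023), 0], [0, 0, -0.8]],[0.7, [np.float64(0.0205), np.float64(0.0248), 0], [0, 0, -0.8]],[0.7, [np.float64(0.0184), np.float64(0.0264), 0], [0, 0, -0.8]],[0.7, [np.float64(0.0161), np.float64(0.0279), 0], [0, 0, -0.8]],[0.7, [np.float64(0.0137), np.float64(0.0291), 0], [0, 0, -0.8]],[0.7, [np.float64(0.0112), np.float64(0.0302), 0], [0, 0, -0.8]],
```

Emit:
servo_tool:
  commands:
    - [0.7,[0.03,-0.012,0],[0,0,-0.8]]
    - [0.7,[0.031,-0.009,0],[0,0,-0.8]]
    - [0.7,[0.0315,-0.007,0],[0,0,-0.8]]
    - [0.7,[0.032,-0.004,0],[0,0,-0.8]]
    - [0.7,[0.032,-0.0015,0],[0,0,-0.8]]
    - [0.7,[0.032,0.0015,0],[0,0,-0.8]]
    - [0.7,[0.032,0.004,0],[0,0,-0.8]]
    - [0.7,[0.0315,0.007,0],[0,0,-0.8]]
    - [0.7,[0.031,0.009,0],[0,0,-0.8]]
    - [0.7,[0.03,0.012,0],[0,0,-0.8]]

```text
time_s: 0.93
eef_pos: [389.6, -321.1, 231.1]
ee_rot: [-0.0, 0.856, 0.516, -0.0]
force: [0.0, 0.0, -0.7]
grip_width: 0.149
grip_force: 0.0
```

Emit:
servo_tool:
  commands:
    - [0.7,[0.029,0.014,0],[0,0,-0.8]]
    - [0.7,[0.0275,0.0165,0],[0,0,-0.8]]
    - [0.7,[0.026,0.019,0],[0,0,-0.8]]
    - [0.7,[0.0245,0.021,0],[0,0,-0.8]]
    - [0.7,[0.0225,0.023,0],[0,0,-0.8]]
    - [0.7,[0.0205,0.025,0],[0,0,-0.8]]
    - [0.7,[0.0185,0.0265,0],[0,0,-0.8]]
    - [0.7,[0.016,0.028,0],[0,0,-0.8]]
    - [0.7,[0.0135,0.029,0],[0,0,-0.8]]
    - [0.7,[0.011,0.03,0],[0,0,-0.8]]

```text
time_s: 1.77
eef_pos: [651.4, -134.3, 230.8]
ee_rot: [-0.0, 0.572, 0.82, -0.0]
force: [0.4, -0.4, 0.5]
grip_width: 0.148
grip_force: 0.0
```

```bash
cat >> h.py <<'E'
from scipy.spatial.transform import Rotation as Ro
def tool():
    s=sense(); q=s["ee_rot"]; return np.array(s["eef_pos"]),Ro.from_quat([q[1],q[2],q[3],q[0]]).as_matrix(),s
U=np.array([-np.sin(np.radians(20)),np.cos(np.radians(20))]);X=np.array([U[1],-U[0]])
FOOT=np.array([615.,-44.5])
def ramp(p): d=np.array(p)[...,:2]-FOOT; return np.stack([d@X,d@U],-1)
def wworld():
    p,R,s=tool(); c=capture("wrist"); T=np.array(c["T_tool_cam"])
    A=R@T[:3,:3]; o=R@T[:3,3]+p
    c["rvec"]=cv2.Rodrigues(A.T)[0]; c["tvec"]=-A.T@o
    return c,world(c)
def st():
    p,R,s=tool(); print(s["time_s"],p.round(1),"ramp x,y(level)",ramp(p).round(1),"tool x az",np.degrees(np.arctan2(R[1,0],R[0,0])).round(2),"zdir",R[:,2].round(3),"F",np.array(s["force"]).round(2),"w",s["grip_width"])
E
python3 - <<'E'
from h import *
st()
c,W=wworld(); save(c,"w1.png"); np.save("w1.npy",W)
E
```

```text
1.7667 [ 651.4 -134.3  230.8] ramp x,y(level) [  3.5 -96.8] tool x az 110.16 zdir [-0.001  0.    -1.   ] F [ 0.39 -0.37  0.55] w 0.14834688622983205
```

View pics/w1.png

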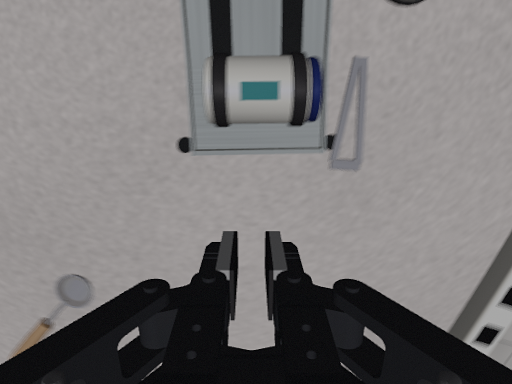

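The wrist view shows the jar at (262,90), its tyres at columns 220 and 298, the ramp rails at 190 and 327, the lip at row 150, and the fingers at 228 and 274.

Run:
```python
from h import *
W=np.load("w1.npy")
for n,u,v in[("tyreL",220,90),("tyreR",299,90),("bodyTop",240,90),("railL",188,60),("railR",328,60),("lip mid",260,151),("lipL",193,152),("lipR",327,150),("apron",260,138),("fingL",231,235),("fingR",271,235)]:
    p=W[v,u]; print(n,p.round(1),ramp(p).round(1))
# tyre tracks by row: colour dark columns in tyre rows, ends of jar
M=W[...,2]>45; M[130:]=False; M[:, :200]=False; M[:,330:]=False
P=W[M]; r=ramp(P); print("jar >45: x",r[:,0].min(),r[:,0].max(),"y",r[:,1].min(),r[:,1].max())
for lo,hi in((215,226),(240,285),(293,304)):
    m=np.zeros_like(M);m[:,lo:hi]=True;m&=M; q=W[m]; rr=ramp(q); A=np.c_[2*rr[:,1],2*q[:,2],np.ones(len(q))]; s=np.linalg.lstsq(A,rr[:,1]**2+q[:,2]**2,rcond=None)[0]; print(lo,"circle y,z,r",s[:2].round(1),np.sqrt(s[2]+s[0]**2+s[1]**2).round(1), "x mean",rr[:,0].mean().round(1), "top", np.nanmax(q[:,2]).round(1))
```

```text
tyreL [600.6 -77.5  72.7] [-24.9 -26.1]
tyreR [665.1 -53.7  72.6] [ 43.9 -25.8]
bodyTop [616.8 -71.6  70.2] [ -7.5 -26.1]
railL [553.3 -62.8   3.3] [-64.3   3.9]
railR [ 6.921e+02 -1.140e+01 -2.000e-01] [83.7  4.7]
lip mid [ 657.6 -126.2   12.9] [ 12.1 -91.4]
lipL [ 589.1 -152.4   13.6] [-61.3 -92.5]
lipR [ 728.8 -100.6    3.5] [ 87.7 -91.6]
apron [ 653.4 -114.3    2.6] [ 12.2 -78.7]
fingL [ 638.3 -127.2  238.3] [ -6.4 -85.7]
fingR [ 655.1 -121.4  237.6] [ 11.3 -86. ]
jar >45: x -42.73774616251602 67.73398078719678 y -60.37629152013789 7.145298110629859
215 circle y,z,r [-27.4  38.8] 33.9 x mean -25.5 top 75.1
240 circle y,z,r [-26.9  39.5] 30.8 x mean 12.0 top 73.1
293 circle y,z,r [-26.5  39.3] 33.7 x mean 43.7 top 75.0
```

Run:
```python
from h import *
W=np.load("w1.npy"); I=cv2.imread("pics/w1.png")
for v in(30,60,130):
    r=ramp(W[v]); print(v,[(u,round(r[u,0],1),round(W[v,u,2],1)) for u in list(range(178,200,2))+list(range(318,338,2))])
# top view: blue end plates, motor near side
T=np.load("top0.npy");J=cv2.imread("pics/top0.png").astype(int)
r=ramp(T);b=(J[...,0]>J[...,2]+40)&(abs(r[...,1]-235)<60)&(abs(r[...,0])<100)
q=r[b]; print("plates",np.sort(q[q[:,0]<0][:,0])[::4].round(),np.sort(q[q[:,0]>0][:,0])[::4].round())
m=(T[...,2]>80)&(T[...,2]<95)&(r[...,0]>60)&(r[...,0]<200)&(abs(r[...,1]-235)<90);q=r[m];print("motor",np.percentile(q,[2,50,98],axis=0).round(1))
```

```text
30 [(178, np.float64(-74.4), np.float64(-1.1)), (180, np.float64(-72.3), np.float64(-1.2)), (182, np.float64(-66.0), np.float64(20.3)), (184, np.float64(-64.4), np.float64(18.3)), (186, np.float64(-64.3), np.float64(7.9)), (188, np.float64(-62.3), np.float64(7.9)), (190, np.float64(-60.5), np.float64(6.6)), (192, np.float64(-58.1), np.float64(8.6)), (194, np.float64(-55.9), np.float64(9.3)), (196, np.float64(-54.1), np.float64(7.8)), (198, np.float64(-52.1), np.float64(7.7)), (318, np.float64(70.0), np.float64(8.3)), (320, np.float64(72.1), np.float64(7.9)), (322, np.float64(73.8), np.float64(9.7)), (324, np.float64(75.6), np.float64(11.2)), (326, np.float64(75.5), np.float64(21.3)), (328, np.float64(77.9), np.float64(19.5)), (330, np.float64(84.4), np.float64(-1.2)), (332, np.float64(86.4), np.float64(-1.0)), (334, np.float64(88.5), np.float64(-0.7)), (336, np.float64(90.4), np.float64(0.2))]
60 [(178, np.float64(-75.7), np.float64(-0.9)), (180, np.float64(-73.5), np.float64(-0.6)), (182, np.float64(-71.4), np.float64(-0.8)), (184, np.float64(-65.7), np.float64(17.8)), (186, np.floa
[... 1126 characters left out ...]
4(-58.7), np.float64(2.8)), (198, np.float64(-56.6), np.float64(2.6)), (318, np.float64(76.5), np.float64(2.3)), (320, np.float64(76.5), np.float64(13.2)), (322, np.float64(78.3), np.float64(14.7)), (324, np.float64(83.6), np.float64(0.4)), (326, np.float64(86.4), np.float64(-1.8)), (328, np.float64(88.3), np.float64(-0.4)), (330, np.float64(90.8), np.float64(-1.6)), (332, np.float64(92.9), np.float64(-0.9)), (334, np.float64(94.9), np.float64(0.3)), (336, np.float64(96.4), np.float64(3.2))]
plates [-74. -73. -73. -72. -72. -71. -71. -71. -70. -69. -69. -69. -68. -68.
 -65. -60.] [72. 73. 73. 73. 74. 74. 74. 75. 75. 76. 76. 77. 78. 78. 79.]
motor [[ 77.8 182.6]
 [123.6 244. ]
 [170.7 307.5]]
```

Emit:
servo_tool:
  commands:
    - [0.7,[0,0.006,0.02],[0,0,0]]
    - [0.7,[0,0,0.025],[0,0,0]]
    - [0.7,[0,0,0.025],[0,0,0]]
    - [0.7,[0,0,0.025],[0,0,0]]
    - [0.7,[0,0,0.025],[0,0,0]]
    - [0.7,[0,0,0.025],[0,0,0]]
    - [0.7,[0,0,0.025],[0,0,0]]
    - [0.7,[0,0,0.02],[0,0,0]]
    - [0.7,[0,0,0.015],[0,0,0]]
    - [0.7,[0,0,0],[0,0,0]]

```text
time_s: 2.65
eef_pos: [654.1, -132.8, 22.3]
ee_rot: [-0.003, 0.574, 0.819, -0.001]
force: [-0.3, -0.1, -0.1]
grip_width: 0.149
grip_force: 0.0
```

Emit:
servo_tool:
  commands:
    - [0.7,[0.007,0,0],[0,0,0]]
    - [0.7,[0.007,0,0],[0,0,0]]
    - [0.7,[0.003,0,0],[0,0,0]]
    - [0.7,[0.003,0,0],[0,0,0]]
    - [0.7,[0.003,0,0],[0,0,0]]
    - [0.7,[0.003,0,0],[0,0,0]]
    - [0.7,[0.003,0,0],[0,0,0]]
    - [0.7,[0.003,0,0],[0,0,0]]
    - [0.7,[0.003,0,0],[0,0,0]]
    - [0.7,[0.003,0,0],[0,0,0]]

```text
time_s: 3.48
eef_pos: [643.0, -97.5, 26.3]
ee_rot: [-0.0, 0.574, 0.819, 0.0]
force: [0.5, 0.4, -0.7]
grip_width: 0.149
grip_force: 0.1
```

Run:
```python
from h import *
st()
c,W=wworld(); save(c,"w2.png"); np.save("w2.npy",W)
```

```text
3.4833 [643.  -97.5  26.3] ramp x,y(level) [  8.2 -59.4] tool x az 109.91 zdir [-0.  0. -1.] F [ 0.52  0.36 -0.68] w 0.1486684207549448
```

View pics/w2.png

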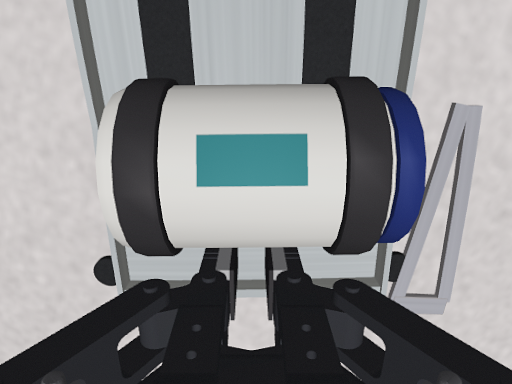

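Fingers are just reaching the jar's white body at (250,245), centred between the tyres. I start pushing.

Emit:
servo_tool:
  commands:
    - [0.7,[0.003,0,0],[0,0,0]]
    - [0.7,[0.003,0,0],[0,0,0]]
    - [0.7,[0.003,0,0],[0,0,0]]
    - [0.7,[0.003,0,0],[0,0,0]]
    - [0.7,[0.003,0,0],[0,0,0]]
    - [0.7,[0.003,0,-0.0003],[0,0,0]]
    - [0.7,[0.003,0,-0.0005],[0,0,0]]
    - [0.7,[0.003,0,-0.0005],[0,0,0]]
    - [0.7,[0.003,0,-0.0005],[0,0,0]]
    - [0.7,[0.003,0,-0.0005],[0,0,0]]

```text
time_s: 4.37
eef_pos: [632.9, -69.5, 28.8]
ee_rot: [0.0, 0.574, 0.819, -0.0]
force: [1.3, -4.4, 3.0]
grip_width: 0.147
grip_force: 2.2
```

```bash
cat > look.py <<'E'
from h import *
st()
c,W=wworld(); r=ramp(W)
# jar points: tall, ahead of the tool
p,R,s=tool(); rp=ramp(p)
M=(W[...,2]>p[2]+22)&(r[...,1]>rp[1]+11)&(r[...,1]<rp[1]+90)&(abs(r[...,0]-rp[0])<65)
for lo,hi in((-44,-29),(-20,20),(29,44)):
    m=M&(r[...,0]-rp[0]>lo)&(r[...,0]-rp[0]<hi); q=W[m]; rr=r[m]
    A=np.c_[2*rr[:,1],2*q[:,2],np.ones(len(q))]; k=np.linalg.lstsq(A,rr[:,1]**2+q[:,2]**2,rcond=None)[0]
    print(lo,len(q),"y,z,r",k[:2].round(1),np.sqrt(k[2]+k[0]**2+k[1]**2).round(1))
print("jar x extent",np.percentile(r[M][:,0],[1,99]).round(1))
import sys; save(c,sys.argv[1]) if len(sys.argv)>1 else 0
E
python3 look.py
```

```text
4.3667 [632.9 -69.5  28.8] ramp x,y(level) [  8.3 -29.6] tool x az 109.91 zdir [ 0. -0. -1.] F [ 1.35 -4.37  3.  ] w 0.14676005465765032
-44 9827 y,z,r [11.2 74.8] 22.0
-20 30262 y,z,r [15.8 93.2] 31.4
29 8501 y,z,r [13.6 84.9] 25.1
jar x extent [-44.8  61.7]
```

Emit:
servo_tool:
  commands:
    - [0.7,[0.004,0,-0.0007],[0,0,0]]
    - [0.7,[0.004,0,-0.0007],[0,0,0]]
    - [0.7,[0.004,0,-0.0007],[0,0,0]]
    - [0.7,[0.004,0,-0.0007],[0,0,0]]
    - [0.7,[0.004,0,-0.0007],[0,0,0]]
    - [0.7,[0.004,0,-0.0007],[0,0,0]]
    - [0.7,[0.004,0,-0.0007],[0,0,0]]
    - [0.7,[0.004,0,-0.0007],[0,0,0]]
    - [0.7,[0.004,0,-0.0007],[0,0,0]]
    - [0.7,[0.004,0,-0.0007],[0,0,0]]

```text
time_s: 5.25
eef_pos: [619.4, -32.0, 35.8]
ee_rot: [0.0, 0.574, 0.819, -0.0]
force: [1.1, -5.3, 4.3]
grip_width: 0.148
grip_force: 2.5
```

```bash
python3 look.py w3.png
```

```text
5.25 [619.4 -32.   35.8] ramp x,y(level) [ 8.4 10.2] tool x az 109.91 zdir [ 0.    -0.001 -1.   ] F [ 1.13 -5.3   4.29] w 0.14841632218338077
-44 9678 y,z,r [51.4 81. ] 21.6
-20 29355 y,z,r [ 55.9 100.8] 31.4
29 8012 y,z,r [53.4 90.4] 24.3
jar x extent [-44.5  61.5]
```

View pics/w3.png

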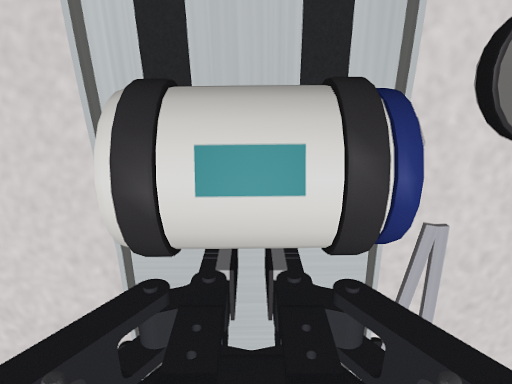

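The jar is square and centred between the tyres, with the fingers on the body at (250,248). I continue up the slope.

Emit:
servo_tool:
  commands:
    - [0.7,[0.005,0,-0.0008],[0,0,0]]
    - [0.7,[0.005,0,-0.0008],[0,0,0]]
    - [0.7,[0.005,0,-0.0008],[0,0,0]]
    - [0.7,[0.005,0,-0.0008],[0,0,0]]
    - [0.7,[0.005,0,-0.0008],[0,0,0]]
    - [0.7,[0.005,0,-0.0008],[0,0,0]]
    - [0.7,[0.005,0,-0.0008],[0,0,0]]
    - [0.7,[0.005,0,-0.0008],[0,0,0]]
    - [0.7,[0.005,0,-0.0008],[0,0,0]]
    - [0.7,[0.005,0,-0.0008],[0,0,0]]

```text
time_s: 6.13
eef_pos: [602.1, 15.6, 43.7]
ee_rot: [-0.0, 0.574, 0.819, -0.0]
force: [1.3, -5.1, 2.7]
grip_width: 0.148
grip_force: 2.2
```

Emit:
servo_tool:
  commands:
    - [0.7,[0.005,0,-0.0008],[0,0,0]]
    - [0.7,[0.005,0,-0.0008],[0,0,0]]
    - [0.7,[0.005,0,-0.0008],[0,0,0]]
    - [0.7,[0.005,0,-0.0008],[0,0,0]]
    - [0.7,[0.005,0,-0.0008],[0,0,0]]
    - [0.7,[0.005,0,-0.0008],[0,0,0]]
    - [0.7,[0.005,0,-0.0008],[0,0,0]]
    - [0.7,[0.005,0,-0.0008],[0,0,0]]
    - [0.7,[0.005,0,-0.0008],[0,0,0]]
    - [0.7,[0.005,0,-0.0008],[0,0,0]]

```text
time_s: 6.97
eef_pos: [585.1, 62.5, 51.7]
ee_rot: [-0.0, 0.574, 0.819, -0.0]
force: [0.4, -4.8, 2.5]
grip_width: 0.147
grip_force: 2.2
```

```bash
python3 look.py w4.png
```

```text
6.9667 [585.1  62.5  51.7] ramp x,y(level) [  8.5 110.8] tool x az 109.91 zdir [-0. -0. -1.] F [ 0.42 -4.81  2.52] w 0.1473392437375059
-44 9687 y,z,r [151.9  92.6] 21.2
-20 30001 y,z,r [158.  117.7] 32.1
29 7584 y,z,r [153.6 102.6] 22.2
jar x extent [-43.1  61.1]
```

View pics/w4.png

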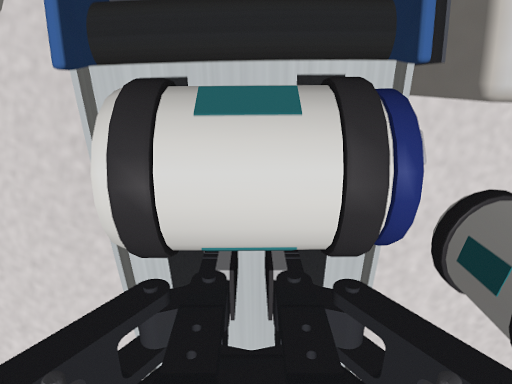

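Two labels are now visible, so the jar is rolling, and it is square, with the first roller at row 60 ahead and the plates at columns 90 and 395.

Emit:
servo_tool:
  commands:
    - [0.7,[0.005,0,-0.0008],[0,0,0]]
    - [0.7,[0.005,0,-0.0008],[0,0,0]]
    - [0.7,[0.005,0,-0.0008],[0,0,0]]
    - [0.7,[0.005,0,-0.0008],[0,0,0]]
    - [0.7,[0.005,0,-0.0008],[0,0,0]]
    - [0.7,[0.005,0,-0.0008],[0,0,0]]
    - [0.7,[0.004,0,-0.0005],[0,0,0]]
    - [0.7,[0.004,0,-0.0005],[0,0,0]]
    - [0.7,[0.004,0,-0.0005],[0,0,0]]
    - [0.7,[0.004,0,-0.0003],[0,0,0]]

```text
time_s: 7.85
eef_pos: [569.8, 105.3, 58.5]
ee_rot: [0.001, 0.574, 0.819, -0.0]
force: [1.5, -5.3, 2.9]
grip_width: 0.149
grip_force: 2.8
```

Emit:
servo_tool:
  commands:
    - [0.7,[0.003,0,0],[0,0,0]]
    - [0.7,[0.003,0,0],[0,0,0]]
    - [0.7,[0.003,0,0],[0,0,0]]
    - [0.7,[0.003,0,0],[0,0,0]]
    - [0.7,[0.003,0,0],[0,0,0]]
    - [0.7,[0.002,0,0],[0,0,0]]
    - [0.7,[0.002,0,0],[0,0,0]]

```text
time_s: 8.43
eef_pos: [562.8, 123.6, 58.0]
ee_rot: [-0.0, 0.574, 0.819, -0.0]
force: [-1.3, -0.4, 0.1]
grip_width: 0.15
grip_force: 0.0
```

```bash
python3 look.py w5.png
```

```text
8.4333 [562.8 123.6  58. ] ramp x,y(level) [  8.5 175.8] tool x az 109.92 zdir [-0.001  0.    -1.   ] F [-1.25 -0.42  0.14] w 0.15042429753348685
-44 10986 y,z,r [226.3 124. ] 33.9
-20 32440 y,z,r [227.8 126.8] 37.1
29 9270 y,z,r [226.6 129.4] 37.5
jar x extent [-45.9  62.1]
```

View pics/w5.png

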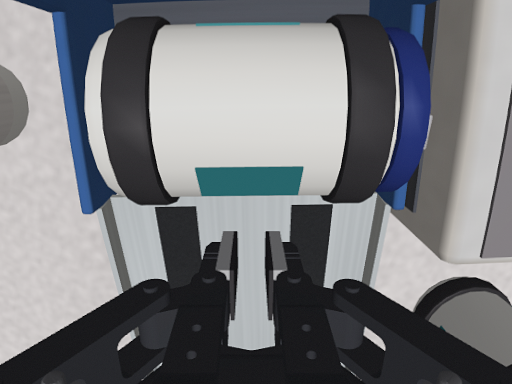

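The contact is gone and the jar has dropped ahead into the nest, between plates at columns 80 and 400. I retreat.

Emit:
servo_tool:
  commands:
    - [0.7,[-0.01,0,0],[0,0,0]]
    - [0.7,[-0.02,0,0],[0,0,0]]
    - [0.7,[-0.02,0,-0.01],[0,0,0]]
    - [0.7,[-0.01,0,-0.025],[0,0,0]]
    - [0.7,[0,0,-0.025],[0,0,0]]
    - [0.7,[0,0,-0.025],[0,0,0]]
    - [0.7,[0,0,-0.025],[0,0,0]]
    - [0.7,[0,0,-0.025],[0,0,0]]
    - [0.7,[0,0,0],[0,0,0]]
    - [0.7,[0,0,0],[0,0,0]]

```text
time_s: 9.32
eef_pos: [584.1, 66.1, 194.2]
ee_rot: [0.001, 0.574, 0.819, 0.001]
force: [-0.6, 0.1, -1.2]
grip_width: 0.147
grip_force: 0.0
```

Run:
```python
from h import *
st()
c,W=wworld(); save(c,"w6.png"); r=ramp(W)
M=(W[...,2]>75)&(W[...,2]<112)&(abs(r[...,1]-238)<36)&(r[...,0]<66)&(r[...,0]>-60)
print("jar ext",np.percentile(r[M],[1,99],axis=0).round(1))
for lo,hi in((-32,-22),(-10,25),(40,50)):
    m=M&(r[...,0]>lo)&(r[...,0]<hi); q=W[m]; rr=r[m]
    A=np.c_[2*rr[:,1],2*q[:,2],np.ones(len(q))]; k=np.linalg.lstsq(A,rr[:,1]**2+q[:,2]**2,rcond=None)[0]
    print(lo,len(q),"y,z,r",k[:2].round(1),np.sqrt(k[2]+k[0]**2+k[1]**2).round(1),"top",np.percentile(q[:,2],99).round(1))
B=(abs(W[...,2]-80)<5)&(r[...,1]>278)&(r[...,1]<305)&(abs(r[...,0])<60)
print("bar",B.sum(),np.median(r[B],0),"plates",[np.percentile(r[(abs(W[...,2]-57)<4)&(abs(r[...,1]-220)<25)&(s*r[...,0]>60)&(abs(r[...,0])<95)][:,0],[5,50,95]).round(1) for s in(-1,1)])
```

```text
9.3167 [584.1  66.1 194.2] ramp x,y(level) [  8.8 114.4] tool x az 109.88 zdir [ 0.002 -0.    -1.   ] F [-0.57  0.08 -1.17] w 0.14720457937807294
jar ext [[-41.8 203.4]
 [ 61.1 243.3]]
-32 1059 y,z,r [232.   71.5] 29.6 top 102.5
-10 3324 y,z,r [233.2  68.6] 29.8 top 99.6
40 938 y,z,r [233.7  69.5] 31.6 top 102.6
bar 0 [nan nan] plates [array([-72.6, -69.4, -67. ]), array([72.9, 77. , 82.7])]
  return _methods._mean(a, axis=axis, dtype=dtype,
  ret = um.true_divide(
```

View pics/w6.png

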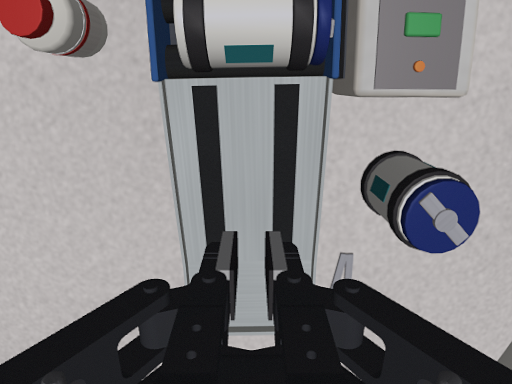

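The jar lies between the plates with its top at 102 mm, as it should (67+35). It is about 2 mm from the seat across the rollers, about 5 mm along them, and square. The robot is clear.

```bash
python3 -c "
from rig import *
print(finish_job())"
```

```text
the job is handed in; nothing more can be done
None
```

The jar was rolled up the ramp under finger contact and now rests in the nest, measured about 2 mm off the seat across the rollers and 5 mm along them; the job is handed in, but no verdict was returned.

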